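# Bring the yellow bay to the carousel's pick window

### The arm

A 6-joint arm with a two-finger parallel gripper is mounted at the origin on the work surface. World frame = base frame: x ahead of the robot, y to its left, z up, the work surface at z = 0. Lengths are in m, angles in degrees, forces in N, time in s.
With the tool pointing down it reaches from about 0.4 to 0.825 m from the base axis. Payload 7 kg.
Tool frame: the origin (TCP) lies midway between the tips of the shut fingers; the grasp point (between the pads) lies r.grip_depth behind it (r.grip_depth is the distance from the TCP to the grasp point, in m); z points along the fingers, y is the line along which they close (so a half turn about z gives the same grasp; the last joint's range is limited). The gripper opens to 88 mm and grips with 3 to 60 N. Pads are 19 mm wide; open, the fingers measure 130 mm over their backs; the gripper's body (78 mm by 193 mm) begins 47 mm behind the grasp point.
Start: joints at [87.095, 20.546, 0.682, 0, -70.136, -16.507], TCP at [0.224, 0.637, 0.227] pointing down, gripper open.
Joint ranges: [-176.03, 176.03], [-82.01, 121.73], [-58.28, 71.71], [-173.87, 95.51], [-174.79, -0.11], [-173.66, 173.66]. Speed limits (degrees/s): [136.94, 136.94, 172.46, 180, 180, 180].

### API

Orientations are given as [roll, pitch, yaw] about the fixed x, y, z axes, in that order (R = Rz(yaw) Ry(pitch) Rx(roll)).
In Python, from plant import r, eyes, probe_bus gives the robot as it stands (r), with the cameras (eyes) and the readings (probe_bus).
- The arm moves only by the tool jog_arm, called after "Call:" in YAML: its name, and indented under it one key for each argument. Schema: {"type":"object","properties":{"ticks":{"type":"array","items":{"type":"object","properties":{"sx":{"type":"number"},"sy":{"type":"number"},"sz":{"type":"number"},"wx":{"type":"number"},"wy":{"type":"number"},"wz":{"type":"number"}},"additionalProperties":false},"minItems":1,"maxItems":12},"finger_gap":{"type":"number"},"force":{"type":"number"},"only":{"type":"string"},"quiet":{"type":"boolean"},"lines":{"type":"string"}},"required":["ticks"],"additionalProperties":false}. ticks is a list of rows, 1 to 12 of them, each an object with the fields sx, sy, sz (the shift in parts of the range, where 1.0 means 0.6 m), wx, wy, wz (a rotation vector in fractions of the full range, 1 being 180 degrees); a field left out counts as zero; each row is the pose to reach, as a shift and turn from the pose commanded when the call began, along the tool's axes at that moment; what a row does not reach only later rows make up. A row lasts 1/12 s, in which the tool goes at most 0.0417 m and 7.16 degrees, less where a joint would pass 70% of its speed; a pose out of reach is approached as far as the arm can. finger_gap is the finger opening in m, set as the call begins (left out keeps the last). The fingers move at their own pace and stop on an object; force is the grip in N (left out, the last holds). Time passes only in rows, so rows that do not move let the fingers close. The tool returns the time, the measured TCP pose, the force, the opening and the grip force at its end. only (a regular expression) keeps the lines of the reply that match it, lines (a string "A,B") keeps lines A to B, and quiet returns only ok. Input that does not fit is refused with a message, and nothing moves.
- probe_bus.get_state(): the state, without advancing time (a new reading comes with each control period).
- eyes.capture(name): name is "side" or "top"; returns a dict with "frame" (420x560x3 uint8, red, green, blue), "z_map" (420x560 float32, m along the optical axis (not along the pixel's ray), 0 where there is no reading), "fx", "fy", "cx", "cy" (pixels), "D" ([k1, k2, p1, p2, k3] as OpenCV has them; the pictures are not rectified), "cam_to_world" (4x4, takes a point from camera to world coordinates). Camera axes: x right, y down, z forward; pixel columns grow to the right and rows downward; lengths in m; the calibration is good to about 2 mm. A picture is of the moment at which its call begins.
- r.close_job(): hands the job in; it is judged then, once.
The state is a dict: "time_s": time; "joints": joint angles; "qd": joint speeds; "joint_torque": joint torques, N m; "tcp_pos": TCP position; "eef_rot": TCP orientation; "contact_force": force on the tool from outside, world axes, zero at the start; "moment": the same for the moment, N m; "gripper_width": finger opening in m; "gripper_force": force on a finger pad.
Only numpy, scipy, OpenCV 4.12 (cv2) and the standard library are available. Lean on these libraries where they do the work, as an engineer would, in place of code of your own. Each camera call takes 0.05 s, during which the arm holds its last target. There are 200 camera calls.

### The job

The covered parts carousel on the red mat holds this repair's screws in its yellow bay. Turn its wheel by the finger pegs on the rim until the yellow bay fills the pick window in the cover, with no divider or neighbouring colour showing there, and leave it standing still. Leave the phone, the pliers and the flux jar where they are.

Things in the scene. Friction and masses are not known exactly. Their poses are not given: they have to be found in the camera images.
- carousel: A fixed parts carousel with a grey base plate (280 mm square, 6 mm) on a 3 mm red mat. Origin: on the wheel's upright axis, at mat level. Only the wheel turns: a black disc of radius 130 mm, upper face 24 mm above the origin, with 8 bays of 45 degrees parted by 3 mm dividers. Bay colours counter-clockwise from above: yellow, blue, white, red, green, purple, grey, brown; rim tags repeat them.
- cover (a point): Centre of the top face of the round aluminium cover, on the wheel's axis, 46 mm above the carousel's origin. The cover is fixed, 90 mm in radius, and hides the bays except through its window; a 40 mm wide rim of the wheel is left bare outside it. A black nut of 16 mm radius stands on its centre, up to 13 mm above this point.
- window (a point): Middle of the pick window, the one wedge-shaped opening in the fixed cover, with a black frame: 58 mm from the wheel's axis, 46 mm above the carousel's origin. The window is 32 degrees wide and reaches from 32 to about 80 mm from the axis.
- yellow_bay (a point): Middle of the yellow bay's floor, turning with the wheel: 58 mm from the wheel's axis, 25.5 mm above the carousel's origin.
- peg (a point): Top of one of the 8 upright aluminium finger pegs on the wheel's rim, the one 22.5 degrees counter-clockwise of the yellow bay's middle. All pegs: 12 mm in diameter, 20 mm high above the rim, tops 44 mm above the carousel's origin, axes 113 mm from the wheel's axis, one in line with each divider, so 45 degrees apart.
- wheel (a joint): Angle of the wheel about its upright axis: 0 (or any whole turn) has the yellow bay centred in the window, and it grows counter-clockwise from above. The wheel turns without stops either way; a felt brake (about 0.12 N m, so about 1 N at a peg) holds it wherever it is left and it does not coast.
- phone: A dark blue phone lying on the mat near the carousel, 148 x 72 x 8 mm, origin at the centre of its underside. To be left alone.
- pliers: Small pliers with red handles lying flat on the mat near the carousel, about 145 x 55 x 12 mm, origin near their middle. To be left alone.
- flux_jar: A small jar with a green cap standing on the mat near the carousel, 42 mm in diameter, 36 mm high, origin at the centre of its underside. To be left alone.

How it is judged (in metres and radians):
At the end, for the whole second after the job is handed in: The middle of the yellow bay lies within 5 mm (about 5 degrees) of the middle of the pick window, so that nothing but yellow shows in it, and the wheel is at rest (horizontal distance between yellow_bay and window below 0.005 m and velocity of joint wheel between -0.03 and 0.03 rad/s); the robot touches nothing.
It fails at once if the phone is pushed more than 25 mm (distance of phone from where it was at the start of the episode above 0.025 m).
It fails at once if the pliers are pushed more than 25 mm (distance of pliers from where it was at the start of the episode above 0.025 m).
It fails at once if the flux jar is pushed more than 25 mm (distance of flux_jar from where it was at the start of the episode above 0.025 m).
It also fails if it takes over 58 s, if anything falls off the work surface, if the arm or the gripper's body presses on something with over 40 N, if the wrist force passes 120 N, or if a joint passes its speed limit or range.

## Working session

There is one attempt and no reset: what is moved stays moved. The work goes in short steps, Python scripts to look and compute and a tool call to move; the robot and the scene stay as the last step left them, time stands still between calls to the robot, and variables do not carry over. Pictures are saved under pics/ and viewed, at most 10 in all, crops included, and the job is handed in when it is done.

```bash
ls; mkdir -p pics
```

Run:
```python
from plant import r, eyes, probe_bus
import cv2,numpy as np,pickle
for n in("top","side"):
    c=eyes.capture(n);pickle.dump(c,open(f"{n}0.pkl","wb"));cv2.imwrite(f"pics/{n}0.png",c["frame"][:,:,::-1]);print(n,c["fx"],c["D"],np.round(c["cam_to_world"],3).tolist())
s=probe_bus.get_state();print(s["time_s"],s["tcp_pos"],s["eef_rot"],s["gripper_width"],r.grip_depth)
```

```text
pics
plant.py
top 391.8005131423885 [-0.02793639  0.          0.          0.          0.        ] [[0.004, -0.99, 0.14, 0.505], [-0.999, -0.008, -0.031, 0.054], [0.032, -0.14, -0.99, 0.918], [0.0, 0.0, 0.0, 1.0]]
side 539.7982086610464 [0.07168401 0.         0.         0.         0.        ] [[-0.991, -0.074, 0.112, 0.472], [-0.134, 0.546, -0.827, 0.974], [0.0, -0.834, -0.551, 0.716], [0.0, 0.0, 0.0, 1.0]]
0.1 [0.22421822 0.63620396 0.22573757] [ 1.79916212e+02 -7.52081547e-03 -1.94187570e+01] 0.0877997323541756 0.0188
```

View pics/top0.png

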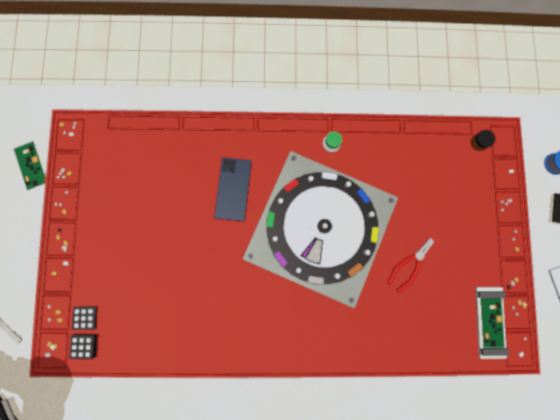

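View pics/side0.png

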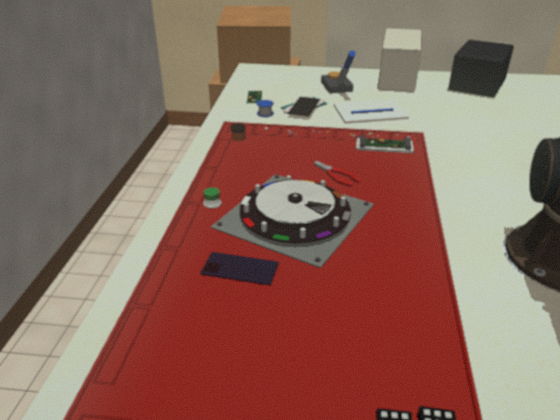

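The top view shows the carousel centred near pixel (323,226). The window is at lower left, about (314,250), showing grey and purple. The yellow tag is at about (375,235), the phone at (233,189), the jar at (333,141) and the pliers at (410,268). Next I'll measure these.

Create h.py:
```python
import cv2,numpy as np
def ray(c,uv,z):
    K=np.array([[c["fx"],0,c["cx"]],[0,c["fy"],c["cy"]],[0,0,1]])
    p=cv2.undistortPoints(np.float64(uv).reshape(-1,1,2),K,np.array(c["D"]))[:,0]
    T=c["cam_to_world"];d=np.c_[p,np.ones(len(p))]@T[:3,:3].T;o=T[:3,3]
    return (o+d*((z-o[2])/d[:,2])[:,None])[:,:2]
def hsv(c): return cv2.cvtColor(c["frame"],cv2.COLOR_RGB2HSV)
def blobs(m,amin=15):
    n,l,s,ce=cv2.connectedComponentsWithStats(m.astype(np.uint8));return [(ce[i],s[i,4],l==i) for i in range(1,n) if s[i,4]>=amin]
```

Create m.py:
```python
import sys,pickle
from h import *
if len(sys.argv)>1:
    from plant import r, eyes, probe_bus;c=eyes.capture("top");pickle.dump(c,open("top1.pkl","wb"))
else: c=pickle.load(open("top0.pkl","rb"))
H,S,V=[x.astype(int) for x in cv2.split(hsv(c))]
yy,xx=np.mgrid[:420,:560];near=np.hypot(xx-323,yy-226)<62
# cover: bright, unsaturated disc
m=near&(np.hypot(xx-323,yy-226)<50)&(V>150)&(S<40)
b=max(blobs(m),key=lambda b:b[1]);pts=np.argwhere(b[2])[:,::-1]
hull=cv2.convexHull(pts.astype(np.int32))[:,0]
w=ray(c,hull,0.049);(cx,cy),R=cv2.minEnclosingCircle(w.astype(np.float32));e=cv2.fitEllipse(w.astype(np.float32)*1000)
print("cover",cx,cy,R,e)
ctr=np.array(e[0])/1000
for n,lo,hi in(("yellow",22,36),("blue",105,125),("green",45,80),("purple",130,160),("brown",8,19)):
    for ce,a,_ in blobs(near&(H>=lo)&(H<=hi)&(S>110)&(V>60)):
        d=ray(c,[ce],0.028)[0]-ctr;print(n,ce.round(1),a,np.hypot(*d).round(4),np.degrees(np.arctan2(d[1],d[0])).round(1))
# window: not-cover region between radius 35 and 78
g=ray(c,np.c_[xx.ravel(),yy.ravel()],0.049)-ctr;rr=np.hypot(*g.T).reshape(420,560)
an=np.degrees(np.arctan2(g[:,1],g[:,0])).reshape(420,560)
for lo,hi in((.04,.055),(.055,.07),(.07,.078),(.078,.084)):
    k=(rr>lo)&(rr<hi)&((V<190)|(S>40));a=np.sort(an[k]%360);print("win",lo,a[:3].round(1),a[-3:].round(1),a.mean().round(1),len(a))
if len(sys.argv)<2:
    for n,k,z in(("jar",(H>50)&(H<75)&(S>100)&(xx>320)&(xx<350)&(yy>125)&(yy<155),.039),("phone",(H>100)&(H<130)&(xx>205)&(xx<260)&(yy>150)&(yy<230),.011),("pliers",~((S>200)&(V>150)&(V<215))&(xx>386)&(xx<440)&(yy>232)&(yy<295)&(xx>396),.01)):
        p=np.argwhere(k)[:,::-1].astype(float);q=ray(c,p,z);print(n,q.mean(0).round(3),q.min(0).round(3),q.max(0).round(3),np.hypot(*(q-ctr).T).min().round(3))
i=c["frame"][160:292,257:389,::-1];cv2.imwrite("pics/"+("crop%s.png"%(sys.argv[1] if len(sys.argv)>1 else "0")),cv2.resize(i,(594,594),interpolation=cv2.INTER_CUBIC))
```

```bash
python3 m.py
```

```text
cover 0.5773091912269592 -0.07223410159349442 0.09090619534254074 ((577.3987426757812, -72.21978759765625), (180.3015594482422, 180.861572265625), 97.84235382080078)
yellow [373.8 234.1] 115 0.1191 -98.0
blue [363. 196.] 104 0.1193 -53.1
green [270.5 219. ] 89 0.1201 82.1
purple [307.1 249.9] 42 0.0638 146.1
purple [280.4 258.4] 81 0.1202 127.0
brown [354.9 268.9] 108 0.1198 -142.8
win 0.04 [138.6 138.9 139.1] [174.6 174.8 175. ] 157.0 94
win 0.055 [139.1 139.3 139.6] [174.  174.2 175.2] 156.3 110
win 0.07 [139.8 140.1 140.9] [173.  174.3 174.5] 156.6 72
win 0.078 [139.5 139.6 140.4] [173.1 173.3 173.5] 156.6 63
jar [ 0.78  -0.098] [ 0.762 -0.114] [ 0.798 -0.081] 0.186
phone [0.665 0.136] [0.595 0.098] [0.74  0.175] 0.183
pliers [ 0.497 -0.3  ] [ 0.424 -0.351] [ 0.565 -0.245] 0.178
```

View pics/crop0.png

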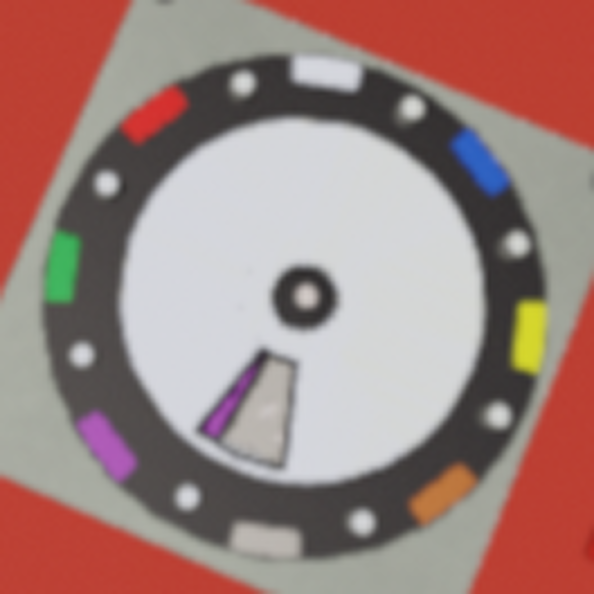

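The crop shows grey and purple in the window, whose middle is at bearing 156.7°. The yellow bay is at -98.0°, so the wheel has to turn about 105.3° clockwise. I'll grip the peg at -30.5° and drag it round to -135.8°. First I'll move there at height.

The rows are not in the units I measure in: shifts go in shares of 0.6 m and turns go in shares of 180 degrees. I convert before sending: 0.34 m / 0.6 = 0.5667, 0.286 m / 0.6 = 0.4767, 11 degrees / 180 = 0.0611.

Call:
jog_arm:
  ticks:
    - {"sx": 0.0333, "sy": 0.0283}
    - {"sx": 0.0833, "sy": 0.07}
    - {"sx": 0.135, "sy": 0.1133}
    - {"sx": 0.1867, "sy": 0.1567, "wz": 0.0111}
    - {"sx": 0.2383, "sy": 0.2, "wz": 0.0222}
    - {"sx": 0.29, "sy": 0.2433, "wz": 0.0333}
    - {"sx": 0.3417, "sy": 0.2867, "wz": 0.0444}
    - {"sx": 0.3933, "sy": 0.33, "wz": 0.0556}
    - {"sx": 0.445, "sy": 0.3733, "wz": 0.0611}
    - {"sx": 0.4967, "sy": 0.4167, "wz": 0.0611}
    - {"sx": 0.5333, "sy": 0.45, "wz": 0.0611}
    - {"sx": 0.5667, "sy": 0.4767, "wz": 0.0611}
  finger_gap: 0.05
  force: 5

```text
time_s: 1.1
tcp_pos: [0.4503, 0.2514, 0.2265]
eef_rot: [180.0, 0.0, -30.5]
contact_force: [0.9, -0.1, -0.2]
gripper_width: 0.0502
gripper_force: 0.0
```

Create g.py:
```python
# shift in tool axes from commanded-ish (measured) pose to world target x y z yaw
import sys,numpy as np
from plant import r, eyes, probe_bus
from scipy.spatial.transform import Rotation as R
s=probe_bus.get_state();A=R.from_euler("xyz",s["eef_rot"],degrees=True)
x,y,z,w=map(float,sys.argv[1:5]);B=R.from_euler("xyz",[180,0,w],degrees=True)
print(s["time_s"],s["joints"],A.inv().apply(np.array([x,y,z])-s["tcp_pos"]).round(4),(A.inv()*B).as_rotvec(degrees=True).round(2))
```

```bash
python3 g.py .6747 -.1295 .226 -30.45
```

```text
1.1 [ 5.09966200e+01  5.48208537e+00 -1.91305697e+01 -1.11163268e-02
 -6.54086675e+01  8.52957752e+00] [0.3866 0.2145 0.0005] [ 0.02  0.01 -0.03]
```

Scaled: 0.3866 m / 0.6 = 0.6443, 0.365 m / 0.6 = 0.6083.

Call:
jog_arm:
  ticks:
    - {"sx": 0.0333, "sy": 0.0183}
    - {"sx": 0.0917, "sy": 0.05}
    - {"sx": 0.15, "sy": 0.0833}
    - {"sx": 0.2083, "sy": 0.115}
    - {"sx": 0.2667, "sy": 0.1483}
    - {"sx": 0.325, "sy": 0.18}
    - {"sx": 0.3833, "sy": 0.2133}
    - {"sx": 0.4417, "sy": 0.245}
    - {"sx": 0.5, "sy": 0.2767}
    - {"sx": 0.5583, "sy": 0.31}
    - {"sx": 0.6083, "sy": 0.3383}
    - {"sx": 0.6443, "sy": 0.3575}

```text
time_s: 2.1
tcp_pos: [0.6754, -0.1298, 0.2255]
eef_rot: [179.9, 0.1, -30.5]
contact_force: [-0.3, 1.0, -0.1]
gripper_width: 0.0499
gripper_force: 0.0
```

Call:
jog_arm:
  ticks:
    - {"sz": 0.0333}
    - {"sz": 0.0833}
    - {"sz": 0.1333}
    - {"sz": 0.1833}
    - {"sz": 0.2167}
    - {"sz": 0.2167}

```text
time_s: 2.6
tcp_pos: [0.6712, -0.1268, 0.0907]
eef_rot: [179.8, 0.5, -30.5]
contact_force: [-1.2, 1.0, -0.5]
gripper_width: 0.0502
gripper_force: 0.0
```

```bash
python3 g.py .6747 -.1295 .033 -30.45
```

```text
2.6 [  5.56831471  27.50830252  -7.11484306  -0.09441987 -55.89962625
  54.01282853] [0.0049 0.0003 0.0577] [ 0.24  0.47 -0.02]
```

Scaled: 0.062 m / 0.6 = 0.1033, 0.055 m / 0.6 = 0.0917.

Call:
jog_arm:
  ticks:
    - {}
    - {"sz": 0.025}
    - {"sz": 0.05}
    - {"sz": 0.075}
    - {"sz": 0.0917}
    - {"sz": 0.1033}
    - {"sz": 0.1033}
    - {"sz": 0.1033}

```text
time_s: 3.27
tcp_pos: [0.6753, -0.1269, 0.0354]
eef_rot: [-180.0, -0.0, -30.4]
contact_force: [0.9, -0.1, -0.9]
gripper_width: 0.05
gripper_force: 0.0
```

```bash
python3 g.py .6747 -.1295 .033 -30.45
```

Run:
```python
from plant import r, eyes, probe_bus;import cv2
a=eyes.capture("top")["frame"][160:292,257:389,::-1];b=eyes.capture("side")["frame"][140:272,220:390,::-1]
import numpy as np
cv2.imwrite("pics/d1.png",np.hstack([cv2.resize(a,(350,400)),cv2.resize(b,(450,400))]))
```

```text
3.2667 [ 5.57790027e+00  3.07870343e+01 -9.90104143e+00  2.32649071e-02
 -4.92668340e+01  5.40130515e+01] [0.0008 0.0026 0.0024] [-0.01 -0.05  0.06]
```

View pics/d1.png

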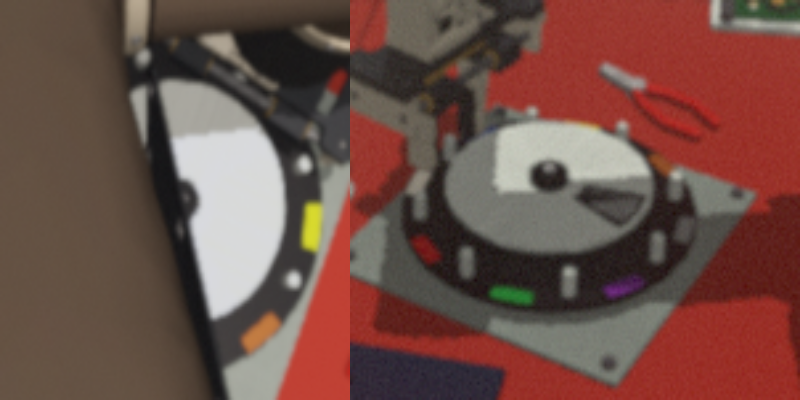

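The fingers are down around the target peg with no contact. The near finger is at about (420,175) and stands clear behind the next peg at (420,205). I'll close on the peg now.

Scaled: 0.0015 m / 0.6 = 0.0025.

Call:
jog_arm:
  ticks:
    - {"sy": 0.0025}
    - {"sy": 0.0025}
    - {"sy": 0.0025}
    - {"sy": 0.0025}
    - {"sy": 0.0025}
    - {"sy": 0.0025}
    - {"sy": 0.0025}
    - {"sy": 0.0025}
  finger_gap: 0
  force: 5

```text
time_s: 4.03
tcp_pos: [0.674, -0.1282, 0.0346]
eef_rot: [180.0, 0.0, -30.4]
contact_force: [-0.2, -0.1, 0.5]
gripper_width: 0.0113
gripper_force: 5.0
```

Run:
```python
import numpy as np
from plant import r, eyes, probe_bus
s=probe_bus.get_state();p=s["tcp_pos"][:2]-np.array([.5774,-.0722]);print(np.hypot(*p),np.degrees(np.arctan2(p[1],p[0])))
# arc rows in start tool axes (x radial, y clockwise tangent), radius .113
for a in range(5,54,5):
    t=np.radians(a);print(a,round(.113*(np.cos(t)-1),4),round(.113*np.sin(t),4))
```

```text
0.11167250064780454 -30.08570902097685
5 -0.0004 0.0098
10 -0.0017 0.0196
15 -0.0039 0.0292
20 -0.0068 0.0386
25 -0.0106 0.0478
30 -0.0151 0.0565
35 -0.0204 0.0648
40 -0.0264 0.0726
45 -0.0331 0.0799
50 -0.0404 0.0866
```

Scaled: 0.0866 m / 0.6 = 0.1443, 0.0799 m / 0.6 = 0.1332, 50 degrees / 180 = 0.2778.

Call:
jog_arm:
  ticks:
    - {"sx": -0.0007, "sy": 0.0163, "wz": 0.0278}
    - {"sx": -0.0028, "sy": 0.0327, "wz": 0.0556}
    - {"sx": -0.0065, "sy": 0.0487, "wz": 0.0833}
    - {"sx": -0.0113, "sy": 0.0643, "wz": 0.1111}
    - {"sx": -0.0177, "sy": 0.0797, "wz": 0.1389}
    - {"sx": -0.0252, "sy": 0.0942, "wz": 0.1667}
    - {"sx": -0.034, "sy": 0.108, "wz": 0.1944}
    - {"sx": -0.044, "sy": 0.121, "wz": 0.2222}
    - {"sx": -0.0552, "sy": 0.1332, "wz": 0.25}
    - {"sx": -0.0673, "sy": 0.1443, "wz": 0.2778}
    - {"sx": -0.0673, "sy": 0.1443, "wz": 0.2778}
    - {"sx": -0.0673, "sy": 0.1443, "wz": 0.2778}

```text
time_s: 5.03
tcp_pos: [0.5949, -0.1829, 0.0346]
eef_rot: [180.0, -0.0, -80.3]
contact_force: [-0.0, -4.5, -2.3]
gripper_width: 0.0117
gripper_force: 5.0
```

Run:
```python
import numpy as np
from plant import r, eyes, probe_bus
s=probe_bus.get_state();p=s["tcp_pos"][:2]-np.array([.5774,-.0722]);print(np.hypot(*p),np.degrees(np.arctan2(p[1],p[0])))
```

```text
0.1120697766242024 -81.03201658819063
```

Tracking well. Next comes the second arc, about 55° (target bearing -135.8°).

Scaled: 0.0926 m / 0.6 = 0.1543, 0.0866 m / 0.6 = 0.1443, 55 degrees / 180 = 0.3056.

Call:
jog_arm:
  ticks:
    - {"sx": -0.0007, "sy": 0.0163, "wz": 0.0278}
    - {"sx": -0.0028, "sy": 0.0327, "wz": 0.0556}
    - {"sx": -0.0065, "sy": 0.0487, "wz": 0.0833}
    - {"sx": -0.0113, "sy": 0.0643, "wz": 0.1111}
    - {"sx": -0.0177, "sy": 0.0797, "wz": 0.1389}
    - {"sx": -0.0252, "sy": 0.0942, "wz": 0.1667}
    - {"sx": -0.034, "sy": 0.108, "wz": 0.1944}
    - {"sx": -0.044, "sy": 0.121, "wz": 0.2222}
    - {"sx": -0.0552, "sy": 0.1332, "wz": 0.25}
    - {"sx": -0.0673, "sy": 0.1443, "wz": 0.2778}
    - {"sx": -0.0803, "sy": 0.1543, "wz": 0.3056}
    - {"sx": -0.0803, "sy": 0.1543, "wz": 0.3056}

```text
time_s: 6.03
tcp_pos: [0.4953, -0.1492, 0.0346]
eef_rot: [180.0, 0.0, -135.5]
contact_force: [-1.8, 0.3, -1.0]
gripper_width: 0.0115
gripper_force: 5.0
```

Call:
jog_arm:
  ticks:
    - {}
    - {}

```text
time_s: 6.2
tcp_pos: [0.4962, -0.1502, 0.0345]
eef_rot: [180.0, -0.0, -135.2]
contact_force: [-2.3, -1.3, 0.0]
gripper_width: 0.0115
gripper_force: 5.0
```

Run:
```python
import numpy as np
from plant import r, eyes, probe_bus
s=probe_bus.get_state();p=s["tcp_pos"][:2]-np.array([.5774,-.0722]);print(np.hypot(*p),np.degrees(np.arctan2(p[1],p[0])))
```

```bash
python3 m.py 1 | grep -v win
```

```text
0.11257551778438109 -136.15868594290373
cover 0.5774807333946228 -0.07208149135112762 0.09079201519489288 ((596.154296875, -70.38272094726562), (137.87860107421875, 183.48355102539062), 4.643314838409424)
green [342.5 179.8] 95 0.1034 -28.8
purple [303.3 178.6] 88 0.1014 24.1
brown [271.6 239.8] 18 0.1244 113.4
```

View pics/crop1.png

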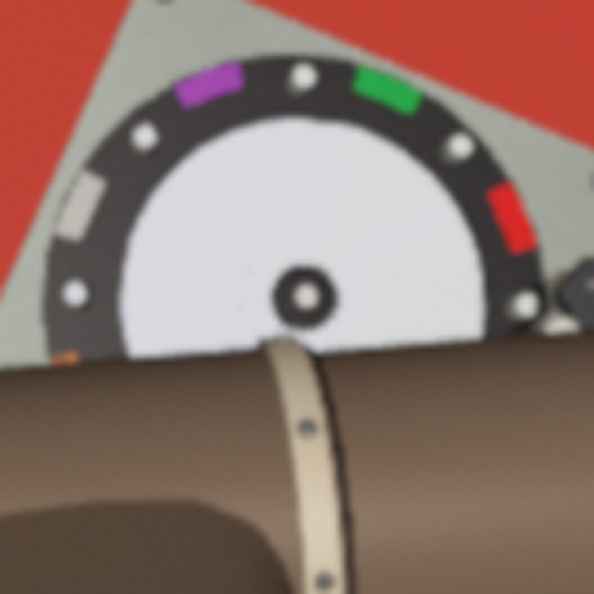

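The wheel turned with the peg: the green tag is now at (342.5,180) and the purple at (303,179). The window is hidden under the arm. I'll compute the bearings with the centre fixed at its first measurement.

Run:
```python
import pickle
from h import *
c=pickle.load(open("top1.pkl","rb"))
for n,u,o in(("green",(342.5,179.8),180),("purple",(303.3,178.6),225)):
    d=ray(c,[u],.028)[0]-[.5774,-.0722];a=np.degrees(np.arctan2(d[1],d[0]));print(n,np.hypot(*d),a,"yellow",(a-o)%360)
```

```text
green 0.1195253178897655 -23.730484608803753 yellow 156.26951539119625
purple 0.11945241777227501 21.302750384978065 yellow 156.30275038497805
```

The yellow bay is at 156.3° and the window at 156.7°, well within tolerance. I'll release, lift and back off for a check.

Scaled: -0.15 m / 0.6 = -0.25, -0.12 m / 0.6 = -0.2.

Call:
jog_arm:
  ticks:
    - {}
    - {}
    - {}
    - {}
    - {"sz": -0.0167}
    - {"sz": -0.05}
    - {"sz": -0.1}
    - {"sz": -0.15}
    - {"sz": -0.2}
    - {"sz": -0.25}
    - {"sz": -0.25}
  finger_gap: 0.04

```text
time_s: 7.17
tcp_pos: [0.4994, -0.1508, 0.1918]
eef_rot: [-179.5, 0.4, -135.3]
contact_force: [1.2, -0.2, 0.6]
gripper_width: 0.0402
gripper_force: 0.0
```

```bash
python3 g.py .45 -.4 .19 -135
```

```text
7.1667 [  4.86651809   7.25484605 -21.94617499   0.13876047 -60.2092882
 -50.26583897] [ 0.2103 -0.1425  0.0016] [-0.47  0.37 -0.33]
```

Scaled: 0.21 m / 0.6 = 0.35, 0.19 m / 0.6 = 0.3167.

Call:
jog_arm:
  ticks:
    - {"sx": 0.025, "sy": -0.0167}
    - {"sx": 0.0667, "sy": -0.045}
    - {"sx": 0.1167, "sy": -0.0783}
    - {"sx": 0.1667, "sy": -0.1133}
    - {"sx": 0.2167, "sy": -0.1467}
    - {"sx": 0.2667, "sy": -0.18}
    - {"sx": 0.3167, "sy": -0.2133}
    - {"sx": 0.35, "sy": -0.2375}
    - {"sx": 0.35, "sy": -0.2375}
    - {"sx": 0.35, "sy": -0.2375}

```text
time_s: 8.0
tcp_pos: [0.4457, -0.4004, 0.1846]
eef_rot: [180.0, -0.0, -135.6]
contact_force: [-0.2, 0.8, 0.4]
gripper_width: 0.0396
gripper_force: 0.0
```

```bash
python3 m.py 2
```

```text
cover 0.5772991180419922 -0.07207447290420532 0.09096641093492508 ((577.3250732421875, -72.20123291015625), (180.57130432128906, 181.02145385742188), 79.2242660522461)
yellow [313.4 250.4] 245 0.058 158.6
yellow [301.7 275.4] 112 0.1199 156.4
blue [342.4 276.1] 108 0.1195 -158.5
green [342.4 179.8] 96 0.1195 -23.6
purple [303.3 178.6] 89 0.1195 21.3
brown [273.4 245.6] 99 0.1201 111.3
win 0.04 [138.6 138.8 139.1] [174.6 174.9 175. ] 157.0 95
win 0.055 [139.1 139.3 139.5] [173.8 174.  174.2] 156.7 122
win 0.07 [139.8 140.  140.9] [173.  174.3 174.5] 156.8 73
win 0.078 [139.6 140.4 140.6] [173.1 173.3 173.5] 157.2 62
```

View pics/crop2.png

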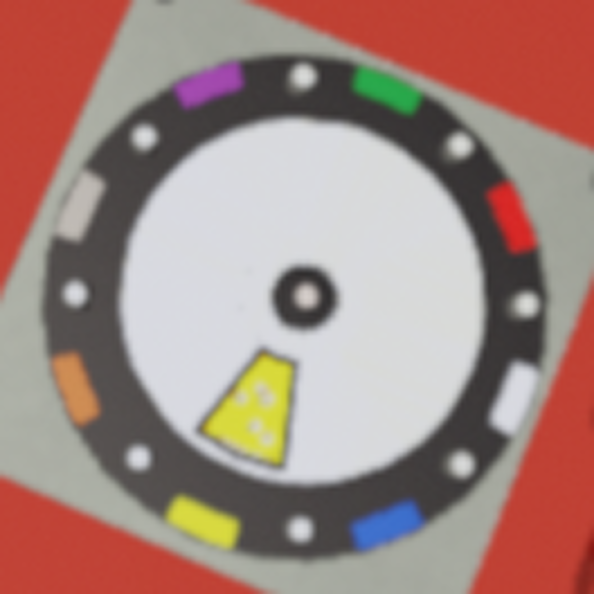

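The window (around crop pixel (255,410)) shows only yellow. The yellow tag is at 156.4° and the window's middle at about 156.8°, and the arm is clear.

```bash
python3 -c "
from plant import r, eyes, probe_bus
print(r.close_job())"
```

```text
the job is handed in; nothing more can be done
None
```

I turned the wheel about 105° clockwise so the yellow bay fills the pick window (about 0.4° off centre, nothing but yellow showing), backed the arm clear without going near the phone, pliers or jar, and handed the job in at about 8 s; no verdict came back.

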